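Clear the counting board and open the push-and-turn tablet bottle

ROBOT

A 6-joint arm with a two-finger parallel gripper is mounted at the origin on the work surface. World frame = base frame: x ahead of the robot, y to its left, z up, the work surface at z = 0. Lengths are in m, angles in rad, forces in N, time in s.
With the tool pointing down it reaches from about 0.35 to 0.8 m from the base axis. Payload 7.3 kg.
Tool frame: the origin (TCP) lies between the finger pads; the fingertips stand 11 mm ahead of it and the grasp point (between the pads) lies 8 mm behind it; z points along the fingers, y is the direction in which the jaws open and shut (so a half turn about z gives the same grasp; the last joint's range is limited). The gripper opens to 85 mm and grips with 20 to 120 N. Pads are 22 mm wide; open, the fingers measure 114 mm over their backs; the gripper's body (76 mm by 85 mm) begins 54 mm behind the grasp point. The pads swing forward as they close: fully open they stand 13 mm farther back than shut.
Start: joints at [1.104, 0.342, 1.524, -0, 1.275, -0.146], TCP at [0.166, 0.498, 0.21] pointing down, gripper open.
Joint ranges: [-2.53, 2.53], [-0.77, 2.02], [0.04, 2.7], [-1, 4.14], [0.28, 2.66], [-3.11, 3.11]. Speed limits (rad/s): [2.57, 2.57, 3.14, 3.14, 3.14, 3.14].

INTERFACE

Orientations are given as a 3x3 rotation matrix whose columns are the frame's x, y, z axes.
In Python, from workcell import telemetry, eyes, manip gives the robot as it stands.
- The arm moves only by the tool jog_arm, never from a script. Its argument "targets" is one flat list of numbers, 6 for each row, row after row: the shift along the tool's x, y, z in cm, then the turn, a rotation vector about the tool's x, y, z in rad. In form: [tx, ty, tz, ax, ay, az, tx, ty, tz, ax, ay, az, ...]. A call has 1 to 12 rows; each row shifts and turns the commanded pose from where the row before left it, along the tool's axes as they then stand; what a row does not reach is not made up. A row lasts 1/12 s, in which the tool goes at most 41.7 mm and 7.16 degrees, less where a joint would pass 70% of its speed; a pose out of reach is approached as far as the arm can. A call with a gripper value outside its range is refused whole. "hand" is the finger opening in cm, from 0 to 8.54, set as the call begins (left out, the last holds). The fingers move at their own pace and stop on an object; "newtons" is the grip in N (left out, the last holds). Time passes only in rows, so rows that do not move let the fingers close. It gives the time, the measured TCP pose, the force and the opening at its end, in the units of the state.
- telemetry.state(): the state, without advancing time (a new reading comes with each control period).
- eyes.snapshot(name): name is "scene" or "top" or "wrist"; returns the picture (480x640x3 uint8, red, green, blue); there is no depth.
- eyes.calibration(name): a dict with "K" (3x3 intrinsics, pixels), "k1" (the pictures are not rectified: a ray, as slopes to the right and down, at radius r is drawn at 1 + k1 r^2 times it, then the intrinsics apply), "rvec" (rotation vector, rad) and "tvec" (3), from world to camera coordinates, as OpenCV has them. Camera axes: x right, y down, z forward; pixel columns grow to the right and rows downward; lengths in m; the calibration is good to about 2 mm. A picture is of the moment at which its call begins: read the wrist's pose just before it. calibration takes no time and is no camera call; for the wrist camera it gives the pose at the moment of the call.
- manip.finish_job(): hands the job in, once; it reports no verdict.
The state is a dict: "time_s": time; "joint_pos": joint angles; "qvel": joint speeds; "tau": joint torques, N m; "ee_pos": TCP position; "tcp_rot": TCP orientation; "wrist_force": force on the tool from outside, world axes, zero at the start; "wrist_torque": the same for the moment, N m; "gripper_width": opening from 0.0 (shut) to 1.0 (fully open).
Only numpy, scipy, OpenCV 4.12 (cv2) and the standard library are available. Lean on these libraries where they do the work, as an engineer would, in place of code of your own. Each camera call takes 0.05 s, during which the arm holds its last target. There are 200 camera calls.

TASK

Get ready to count out tablets: grip the orange scraper block and with it (never with the fingers) push the three green soap chips off the pale counting board into its grey trough, then stand the scraper back upright on the drawer top, clear of the board, and let go. Then press the white safety cap of the amber bottle down, keep it down while twisting it counter-clockwise until it is free, and lift it straight up, leaving the bottle standing in its rack cell and the other things undisturbed. Finish while still gripping the cap, held level and clear of everything about 6 cm straight above the bottle's open mouth: do not put it down.

Things in the scene. Friction and masses are not known exactly. Their poses are not given: they have to be found in the camera images.
- board: fixed pale counting board with a grey trough. Origin: on the underside, below the centre of the raised plate. The plate spans x = -65 to +65 mm, y = -62 to +62 mm, top 24 mm above the drawer top. Its -x edge (nearest the robot) opens to the trough; its +x edge has no rim; along both sides (outside y = +-62 mm) run rims 6 mm thick, 10 mm above the plate
- trough (a point): centre of the floor of the board's grey trough, at (-92, 0, 5) mm in the board's frame, which it shares the axes of. The trough spans board x = -119 to -65 mm over the plate's full width, 19 mm deeper than the plate; its walls are 6 mm thick and 34 mm high above the drawer top
- chip0: green soap chip, 18 x 14 x 9 mm, 10 g, lying loose on the plate; origin at its centre. All chips start within 45 mm of the board's y = 0 line and between x = -35 and +32 mm (board frame, extents included)
- chip1: second green soap chip, as the first
- chip2: third green soap chip, as the first
- scraper: orange scraper block with a black fin handle, 110 g, standing on the drawer top; origin at the centre of its underside, z up. Block 18 mm (x) x 96 mm (y) x 22 mm (z); on top of it, centred, the fin: 14 mm thick (x), 50 mm long (y), from z = 22 to 58 mm. Grip the fin across its thickness (x), from above.
- rack: fixed bamboo rack, 82 mm (x) x 304 mm (y), origin at the centre of its underside. Four square cells 66 mm wide in a row along y at y = -111, -37, +37, +111 mm, floor 8 mm, walls up to 36 mm. The bottle, blue inhaler, silver tin and frosted jar stand in the cells, in any order; the last three are below 92 mm above the drawer top
- bottle: amber tablet bottle, loose but held against turning by its rack cell (1 mm play all round); origin at the centre of its underside, z up. Square body 64 x 64 mm, 78 mm high; round neck 29 mm across up to z = 105.5 mm
- mouth (a point): the centre of the bottle's mouth, 105.5 mm above the bottle's underside
- cap: white round push-and-turn cap with a red disc on top, 54 mm across, 30 mm high, 25 g; origin at the centre of its underside, z up. Closed, its underside is 86 mm above the bottle's underside (8 mm over the shoulder). A bayonet holds it: unpressed it does not turn, and unturned it lifts the bottle with it. How to open it: see cap_top
- cap_top (a point): centre of the cap's top, 30 mm above its underside. To open: push the cap down 4 to 6.5 mm (stop at 6.5) against a spring of 4 N at the start, 12 N at the stop; keep it down and turn it counter-clockwise seen from above by 70 degrees (55 to 85 works; it is blocked near 90 and the other way); then lift it straight off
- seal (a joint): travel of the white sprung seal ring in the bottle's mouth, in m: about 0 when the cap is up, 0.0065 when the cap is pressed fully down
- inhaler: bystander: blue plastic inhaler in a rack cell, 78 mm high, origin at its underside; leave alone
- tin: bystander: silver aluminium tin in a rack cell, 60 mm across, 58 mm high, origin at its underside; leave alone
- jar: bystander: frosted glass jar with wooden lid in a rack cell, 58 mm across, 70 mm high, origin at its underside; leave alone
- nail_brush: bystander: green nail brush on the drawer top, 38 x 88 x 29 mm, origin at its underside; leave alone
Things that resemble listed ones, but are neither listed nor needed, are in the scene too. There is more than one size of the cap; the job needs the smallest. What is shaped like the bottle but pink is not meant.

How it is judged:
On the way, in this order (a step that is already met when the one before it is completed fails the run):
1. all three chips lie in the trough while the scraper is held (x of chip0 in the frame of board between -0.121 and -0.063 m and y of chip0 in the frame of board between -0.066 and 0.066 m and z of each of chip0, chip1, chip2 in the frame of board below 0.023 m and x of chip1 in the frame of board between -0.121 and -0.063 m and y of chip1 in the frame of board between -0.066 and 0.066 m and x of chip2 in the frame of board between -0.121 and -0.063 m and y of chip2 in the frame of board between -0.066 and 0.066 m and contact force between the fingers and scraper above 0.5 N), for 0.1 s.
2. the scraper stands upright on the drawer top again, released (height (world z) of scraper between -0.004 and 0.004 m and angle between scraper's own z axis and vertical below 0.15 rad and contact force between the fingers and scraper below 0.1 N), for 0.2 s.
3. the cap is pressed down (value of joint seal above 0.0035 m and angle between the x axis of cap and the x axis of bottle, either way round below 0.5 rad), for 0.05 s.
4. the cap is turned by more than 35 degrees, still on the neck (angle between the x axis of cap and the x axis of bottle, either way round above 0.61 rad and z of cap in the frame of bottle below 0.095 m and horizontal distance between cap and bottle below 0.01 m), for 0.05 s.
At the end, for the whole second after the job is handed in: Chips in the trough; scraper released, upright on the drawer top; cap gripped and still, 30 to 124 mm above the mouth, within 30 mm of straight above it, tilted under 0.3 rad, touching only the fingers; bottle upright on its cell floor; bystanders upright (all of step 2 and x of chip0 in the frame of board between -0.121 and -0.063 m and y of chip0 in the frame of board between -0.066 and 0.066 m and z of each of chip0, chip1, chip2 in the frame of board below 0.023 m and x of chip1 in the frame of board between -0.121 and -0.063 m and y of chip1 in the frame of board between -0.066 and 0.066 m and x of chip2 in the frame of board between -0.121 and -0.063 m and y of chip2 in the frame of board between -0.066 and 0.066 m and contact force between the fingers and cap above 1 N and contact force between cap and bottle below 0.05 N and contact force between cap and rack below 0.05 N and z of cap in the frame of bottle between 0.135 and 0.23 m and horizontal distance between cap and mouth below 0.03 m and angle between each of cap, inhaler, tin, jar, nail_brush's own z axis and vertical below 0.3 rad and linear speed of cap below 0.05 m/s and angle between bottle's own z axis and vertical below 0.1 rad and height (world z) of bottle below 0.012 m and contact force between the fingers and bottle below 0.1 N); the arm keeps its last pose, push and grip.
It fails at once if the fingers push a chip (contact force between the fingers and chip0 above 0.3 N or contact force between the fingers and chip1 above 0.3 N or contact force between the fingers and chip2 above 0.3 N).
It fails at once if the bottle is lifted out of its cell or tipped (height (world z) of bottle above 0.03 m or angle between bottle's own z axis and vertical above 0.3 rad).
It fails at once if a bystander is knocked over or moved more than 30 mm (distance of any of inhaler, tin, jar, nail_brush from where it was at the start of the episode above 0.03 m or angle between any of inhaler, tin, jar, nail_brush's own z axis and vertical above 0.6 rad).
It also fails if it takes over 67 s, if anything falls off the work surface, if the arm or the gripper's body presses on something with over 40 N, if the wrist force passes 120 N, or if a joint passes its speed limit or range.

## Working session

There is one attempt and no reset: what is moved stays moved. The work goes in short steps, Python scripts to look and compute and a tool call to move; the robot and the scene stay as the last step left them, time stands still between calls to the robot, and variables do not carry over. Pictures are saved under pics/ and viewed, about 8 in all and at most 12, crops included, and the job is handed in when it is done.

Besides the shell and the picture viewer there is one more tool, called after "Emit:" as name(argument=value, ...) on one line, values as JSON. jog_arm: Moves the arm, as the interface text tells. Its arguments: {"type":"object","properties":{"targets":{"type":"array"},"hand":{"type":"number"},"newtons":{"type":"number"}},"required":["targets"]}

```bash
ls; mkdir -p pics; cat > h.py <<'E'
import numpy as np, cv2
from workcell import telemetry, eyes, manip
def snap(name,fn):
    im=eyes.snapshot(name); cv2.imwrite('pics/'+fn,im[:,:,::-1]); return im
def cal(name):
    c=eyes.calibration(name); R=cv2.Rodrigues(np.array(c['rvec'],float))[0]; t=np.array(c['tvec'],float).ravel(); return np.array(c['K']),c['k1'],R,t
def ray(c,u,v):
    K,k1,R,t=c; d=np.array([(u-K[0,2])/K[0,0],(v-K[1,2])/K[1,1]]); s=d.copy()
    for _ in range(20): s=d/(1+k1*(s@s))
    return -R.T@t, R.T@np.array([s[0],s[1],1.])
def pt(c,u,v,z):
    o,d=ray(c,u,v); return o+d*(z-o[2])/d[2]
def proj(c,p):
    K,k1,R,t=c; q=R@np.array(p)+t; s=q[:2]/q[2]; s=s*(1+k1*(s@s)); return K[0,0]*s[0]+K[0,2],K[1,1]*s[1]+K[1,2]
E
python3 - <<'E'
from h import *
s=telemetry.state(); print(s['time_s'],s['ee_pos'],np.round(s['tcp_rot'],3))
for n in ('scene','top'):
    snap(n,n+'0.png'); c=cal(n); print(n,c[0].ravel(),c[1],-c[2].T@c[3],ray(c,320,240)[1])
E
```

```text
pics
0.0 [0.16532161 0.49782987 0.20961893] [[-0.949  0.315 -0.001]
 [ 0.315  0.949 -0.001]
 [ 0.    -0.002 -1.   ]]
scene [588.33753942   0.         326.07465309   0.         588.33753942
 248.0158315    0.           0.           1.        ] 0.01669858179070027 [ 1.26265715 -0.47210336  0.71419053] [-0.69942345  0.42308434 -0.57628006]
top [459.47876967   0.         322.23289166   0.         459.47876967
 238.2777844    0.           0.           1.        ] -0.044485688842597716 [0.38752602 0.00554461 0.92943555] [ 0.18166661 -0.00608927 -0.98336048]
```

View pics/top0.png

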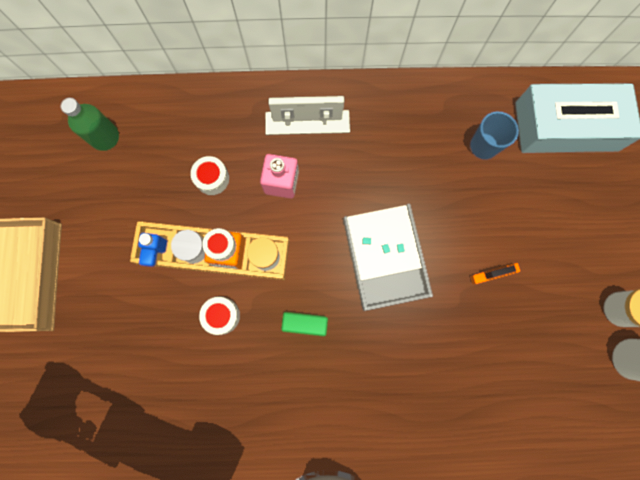

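View pics/scene0.png

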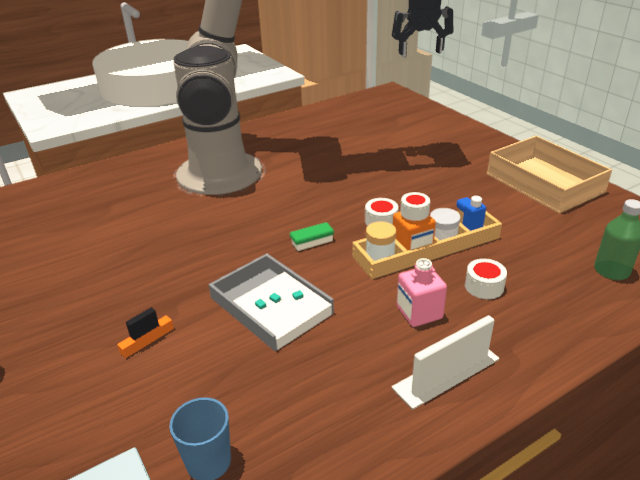

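The top view (up is +x, left is +y) shows the scraper at (497,272), the board plate around (387,243) with chips at (367,241), (386,249) and (401,248), and the bottle cap at (218,244) on the amber body. The scene view agrees with this layout.

```bash
python3 - <<'E'
from h import *
im=cv2.imread('pics/top0.png'); hsv=cv2.cvtColor(im,cv2.COLOR_BGR2HSV); c=cal('top')
def blobs(m,name,z,amin=8,roi=None):
    m=m.astype(np.uint8)
    if roi: 
        k=np.zeros_like(m); k[roi[1]:roi[3],roi[0]:roi[2]]=1; m=m*k
    for ct in cv2.findContours(m,cv2.RETR_EXTERNAL,cv2.CHAIN_APPROX_NONE)[0]:
        a=cv2.contourArea(ct)
        if a<amin: continue
        M=cv2.moments(ct); u,v=M['m10']/M['m00'],M['m01']/M['m00']
        b=cv2.boxPoints(cv2.minAreaRect(ct)); W=np.array([pt(c,*q,z)[:2] for q in b])
        e=[W[1]-W[0],W[2]-W[1]]; L=[np.linalg.norm(x) for x in e]; l=e[int(np.argmax(L))]
        print(name,int(a),(round(u),round(v)),'xyz',np.round(pt(c,u,v,z),4),'sides',np.round(sorted(L),4),'long ang',round(np.degrees(np.arctan2(l[1],l[0])),1))
H,S,V=cv2.split(hsv)
blobs((H>5)&(H<20)&(S>215)&(V>170),'orange',.022,20,(450,240,540,300))
blobs((V<45),'fin',.058,10,(460,255,530,290))
blobs((H>70)&(H<95)&(S>120),'chip',.033,8,(340,200,440,310))
blobs((S<40)&(V>200),'plate',.024,500,(335,195,440,320))
blobs((S<60)&(V>80),'board',.03,500,(335,195,440,320))
blobs((S<60)&(V>80)&(V<200),'trough',.034,300,(335,195,440,320))
blobs(((H<6)|(H>172))&(S>200)&(V>150),'red',.124,40,(180,140,260,340))
blobs((H>8)&(H<30)&(S>90)&(V>140),'rack',.036,200,(120,210,300,290))
cv2.imwrite('pics/crop1.png',np.hstack([cv2.resize(im[195:315,335:440],None,fx=3.8,fy=3.8,interpolation=cv2.INTER_CUBIC),cv2.resize(im[200:300,200:300],(400,456),interpolation=cv2.INTER_CUBIC)]))
E
```

```text
orange 151 (489, 275) xyz [ 0.4741 -0.3361  0.022 ] sides [0.0194 0.0979] long ang -76.6
chip 20 (400, 248) xyz [ 0.5336 -0.1583  0.033 ] sides [0.0094 0.0121] long ang -172.2
chip 22 (386, 248) xyz [ 0.5332 -0.1293  0.033 ] sides [0.0095 0.0126] long ang -164.7
chip 21 (366, 240) xyz [ 0.5501 -0.0911  0.033 ] sides [0.009  0.0131] long ang -101.2
plate 3931 (383, 243) xyz [ 0.5454 -0.1263  0.024 ] sides [0.1296 0.1339] long ang -171.6
board 6484 (387, 257) xyz [ 0.5155 -0.1318  0.03  ] sides [0.1446 0.1937] long ang -171.6
trough 2325 (394, 282) xyz [ 0.4652 -0.1418  0.034 ] sides [0.1439 0.1929] long ang -171.6
red 386 (217, 315) xyz [0.4085 0.1818 0.124 ] sides [0.0385 0.0386] long ang -135.2
red 244 (217, 243) xyz [0.536  0.1837 0.124 ] sides [0.0312 0.0325] long ang -135.9
red 328 (208, 173) xyz [0.6679 0.2035 0.124 ] sides [0.0384 0.0391] long ang -43.7
rack 7749 (231, 249) xyz [0.5399 0.1765 0.036 ] sides [0.1446 0.3434] long ang -91.0
```

View pics/crop1.png

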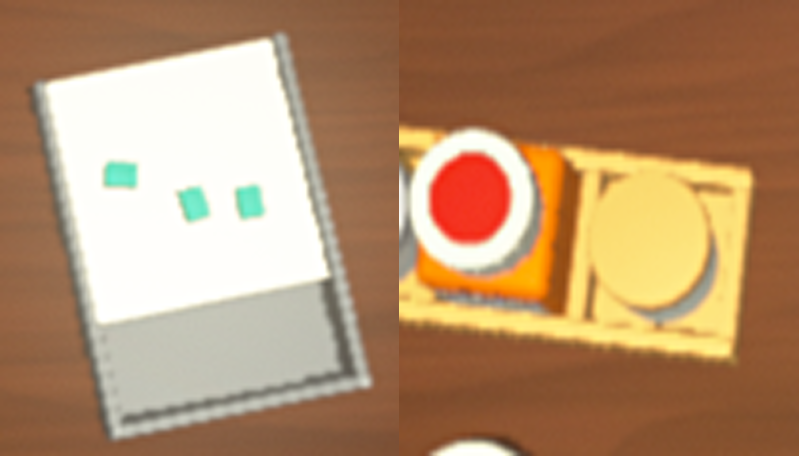

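The crop shows the plate and trough outline tilted about 8°. The chips lie inside the plate, and the cap sits over the amber body.

```bash
cat >> h.py <<'E'
def plan(wps,s=None):
    """wps: (x,y,z,yaw_of_tool_y_deg,nrows); prints flat move rows from the present pose, tool pointing down"""
    s=s or telemetry.state(); p=np.array(s['ee_pos']); Y=np.array(s['tcp_rot'])[:,1]; a=np.degrees(np.arctan2(Y[1],Y[0]))
    for x,y,z,yaw,n in wps:
        d=(np.array([x,y,z])-p)/n; da=(yaw-a)/n
        print('step mm',np.round(1e3*np.linalg.norm(d),1),'deg',round(da,2)); out=[]
        for i in range(n):
            r=np.radians(a); ty=np.array([np.cos(r),np.sin(r),0]); tx=np.array([-np.sin(r),np.cos(r),0])
            # z down: x = y cross z
            tx=np.cross(ty,[0,0,-1])
            out+=[f'{100*d@tx:.2f},{100*d@ty:.2f},{-100*d[2]:.2f},0,0,{-np.radians(da):.3f}']
            a+=da
        p=np.array([x,y,z]); print(', '.join(out))
E
python3 - <<'E'
from h import *
im=cv2.imread('pics/top0.png'); c=cal('top'); H,S,V=cv2.split(cv2.cvtColor(im,cv2.COLOR_BGR2HSV))
m=((H>3)&(H<20)&(S>215)&(V>170)).astype(np.uint8); k=np.zeros_like(m); k[240:300,450:540]=1
cs=np.vstack(cv2.findContours(m*k,cv2.RETR_EXTERNAL,cv2.CHAIN_APPROX_NONE)[0]); r=cv2.minAreaRect(cs); b=cv2.boxPoints(r)
print(r,pt(c,*r[0],.022),[np.round(pt(c,*q,.022)[:2],3) for q in b])
f=((V<60)&(S<120)).astype(np.uint8)*k; ys,xs=np.nonzero(f); print(xs.mean(),ys.mean(),len(xs),pt(c,xs.mean(),ys.mean(),.05))
plan([(.44,.15,.22,71.6,12),(.46,-.33,.17,13.4,14)])
E
```

```text
((496.0916748046875, 273.0301208496094), (9.74223804473877, 47.372962951660156), 74.47589111328125) [ 0.47858358 -0.35016331  0.022     ] [array([ 0.477, -0.301]), array([ 0.499, -0.396]), array([ 0.48, -0.4 ]), array([ 0.458, -0.305])]
497.02777777777777 272.6111111111111 36 [ 0.47653225 -0.34110714  0.05      ]
step mm 36.9 deg -0.0
-3.09,-2.03,-0.09,0,0,0.000, -3.09,-2.03,-0.09,0,0,0.000, -3.09,-2.03,-0.09,0,0,0.000, -3.09,-2.03,-0.09,0,0,0.000, -3.09,-2.03,-0.09,0,0,0.000, -3.09,-2.03,-0.09,0,0,0.000, -3.09,-2.03,-0.09,0,0,0.000, -3.09,-2.03,-0.09,0,0,0.000, -3.09,-2.03,-0.09,0,0,0.000, -3.09,-2.03,-0.09,0,0,0.000, -3.09,-2.03,-0.09,0,0,0.000, -3.09,-2.03,-0.09,0,0,0.000
step mm 34.5 deg -4.16
-1.22,-3.21,0.36,0,0,0.073, -1.45,-3.11,0.36,0,0,0.073, -1.67,-3.00,0.36,0,0,0.073, -1.88,-2.87,0.36,0,0,0.073, -2.08,-2.73,0.36,0,0,0.073, -2.28,-2.57,0.36,0,0,0.073, -2.46,-2.40,0.36,0,0,0.073, -2.62,-2.21,0.36,0,0,0.073, -2.78,-2.01,0.36,0,0,0.073, -2.92,-1.81,0.36,0,0,0.073, -3.04,-1.59,0.36,0,0,0.073, -3.15,-1.37,0.36,0,0,0.073, -3.24,-1.14,0.36,0,0,0.073, -3.31,-0.90,0.36,0,0,0.073
```

Emit:
jog_arm(targets=[-3.1,-2,0,0,0,0,-3.1,-2,0,0,0,0,-3.1,-2,0,0,0,0,-3.1,-2,0,0,0,0,-3.1,-2,0,0,0,0,-3.1,-2,0,0,0,0,-3.1,-2,0,0,0,0,-3.1,-2,0,0,0,0,-3.1,-2,0,0,0,0,-3.1,-2,0,0,0,0,-3.1,-2,0,0,0,0,-3.1,-2,0,0,0,0], hand=8.5)

```text
time_s: 1.1
ee_pos: [0.4435, 0.1515, 0.2102]
tcp_rot: [[-0.949, 0.315, -0.0], [0.315, 0.949, 0.0], [0.0, 0.0, -1.0]]
wrist_force: [0.5, 1.0, -0.9]
gripper_width: 0.997
```

Emit:
jog_arm(targets=[-1.4,-3.1,0.36,0,0,0.08,-1.6,-3.0,0.36,0,0,0.08,-1.8,-2.9,0.36,0,0,0.08,-2.0,-2.8,0.36,0,0,0.08,-2.2,-2.6,0.36,0,0,0.08,-2.4,-2.4,0.36,0,0,0.08,-2.6,-2.2,0.36,0,0,0.08,-2.8,-2.0,0.36,0,0,0.08,-2.9,-1.8,0.36,0,0,0.08,-3.0,-1.6,0.36,0,0,0.08,-3.1,-1.4,0.36,0,0,0.08,-3.1,-1.2,0.36,0,0,0.08])

```text
time_s: 2.1
ee_pos: [0.4667, -0.2561, 0.1665]
tcp_rot: [[-0.282, 0.959, -0.0], [0.959, 0.282, 0.001], [0.001, -0.0, -1.0]]
wrist_force: [0.6, -0.3, 0.2]
gripper_width: 0.997
```

Emit:
jog_arm(targets=[0,0,0,0,0,0,0,0,0,0,0,0])

```text
time_s: 2.27
ee_pos: [0.4665, -0.2556, 0.1661]
tcp_rot: [[-0.284, 0.959, -0.001], [0.959, 0.284, 0.001], [0.002, -0.001, -1.0]]
wrist_force: [-0.2, 0.2, 0.2]
gripper_width: 0.996
```

```bash
python3 - <<'E'
from h import *
s=telemetry.state(); print(s['time_s'],s['ee_pos'],s['joint_pos'],np.round(s['tcp_rot'],3))
c=cal('wrist'); snap('wrist','w1.png'); print(-c[2].T@c[3],proj(c,(.4785,-.345,.03)))
plan([(.475,-.34,.13,13.4,6)])
E
```

```text
2.2667 [ 0.46647418 -0.25558229  0.1661356 ] [-6.45498257e-01  3.94962381e-01  1.57234021e+00  2.26962944e-04
  1.17604239e+00 -9.33033831e-01] [[-0.284  0.959 -0.001]
 [ 0.959  0.284  0.001]
 [ 0.002 -0.001 -1.   ]]
[ 0.44773704 -0.1907907   0.32830195] (np.float64(305.07691029928975), np.float64(314.91802457043593))
step mm 15.6 deg -0.53
-1.41,-0.27,0.61,0,0,0.009, -1.41,-0.26,0.61,0,0,0.009, -1.41,-0.25,0.61,0,0,0.009, -1.42,-0.23,0.61,0,0,0.009, -1.42,-0.22,0.61,0,0,0.009, -1.42,-0.21,0.61,0,0,0.009
```

View pics/w1.png

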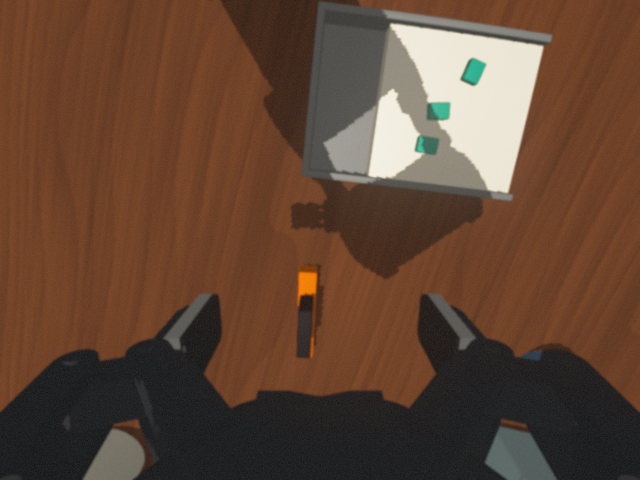

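The wrist view shows the scraper between the open fingers: block end at (308,268), fin from (306,297) to (305,357). The whole board is visible with its plate-to-trough edge running from (388,25) to (369,178).

```bash
python3 - <<'E'
from h import *
c=cal('wrist'); im=cv2.imread('pics/w1.png'); H,S,V=cv2.split(cv2.cvtColor(im,cv2.COLOR_BGR2HSV))
k=np.zeros_like(H); k[255:375,285:330]=1
o=((H>3)&(H<20)&(S>200)&(V>150)).astype(np.uint8)*k; f=((V<55)&(S<110)).astype(np.uint8)*k
for n,m,z in (('o',o,.022),('f',f,.058)):
    cs=max(cv2.findContours(m,0,cv2.CHAIN_APPROX_NONE)[0],key=cv2.contourArea); r=cv2.minAreaRect(cs); b=cv2.boxPoints(r)
    print(n,np.round(b),pt(c,*r[0],z),[np.round(pt(c,*q,z)[:2],3) for q in b])
k=np.zeros_like(H); k[0:210,295:560]=1
t=((H>70)&(H<95)&(S>110)).astype(np.uint8)*k
for cs in cv2.findContours(t,0,cv2.CHAIN_APPROX_NONE)[0]:
    if cv2.contourArea(cs)>40: print('chip',np.round(pt(c,*cv2.minAreaRect(cs)[0],.033),4))
# board outer corners at wall/rim top .034 (clicked from the picture)
for u,v in ((319,3),(303,176),(551,38),(512,199)): print('rim',np.round(pt(c,u,v,.034),4))
for u,v in ((390,24),(369,178),(545,45),(510,190)): print('plate',np.round(pt(c,u,v,.024),4))
E
```

```text
o [[296. 304.]
 [298. 271.]
 [317. 272.]
 [315. 305.]] [ 0.47298271 -0.31896895  0.022     ] [array([ 0.468, -0.339]), array([ 0.46 , -0.304]), array([ 0.478, -0.3  ]), array([ 0.486, -0.334])]
f [[297. 356.]
 [299. 322.]
 [310. 323.]
 [308. 356.]] [ 0.48130219 -0.35368061  0.058     ] [array([ 0.48 , -0.372]), array([ 0.473, -0.338]), array([ 0.483, -0.336]), array([ 0.49, -0.37])]
chip [ 0.5287 -0.1604  0.033 ]
chip [ 0.534  -0.1297  0.033 ]
chip [ 0.5497 -0.0929  0.033 ]
rim [ 0.4155 -0.083   0.034 ]
rim [ 0.4401 -0.2143  0.034 ]
rim [ 0.6005 -0.0509  0.034 ]
rim [ 0.6242 -0.1798  0.034 ]
plate [ 0.474  -0.0773  0.024 ]
plate [ 0.4972 -0.1998  0.024 ]
plate [ 0.6031 -0.0527  0.024 ]
plate [ 0.6249 -0.1724  0.024 ]
```

```bash
python3 - <<'E'
from h import *
plan([(.479,-.349,.10,13.2,5),(.479,-.349,.038,13.2,4)])
E
```

```text
step mm 23.3 deg -0.68
-1.89,-0.30,1.33,0,0,0.012, -1.89,-0.28,1.33,0,0,0.012, -1.89,-0.26,1.33,0,0,0.012, -1.89,-0.24,1.33,0,0,0.012, -1.90,-0.21,1.33,0,0,0.012
step mm 15.5 deg 0.0
0.00,0.00,1.55,0,0,-0.000, 0.00,0.00,1.55,0,0,-0.000, 0.00,0.00,1.55,0,0,-0.000, 0.00,0.00,1.55,0,0,-0.000
```

Emit:
jog_arm(targets=[-1.9,-0.29,1.33,0,0,0.012,-1.9,-0.27,1.33,0,0,0.012,-1.9,-0.26,1.33,0,0,0.012,-1.9,-0.24,1.33,0,0,0.012,-1.9,-0.22,1.33,0,0,0.012,0,0,1.5,0,0,0,0,0,1.5,0,0,0,0,0,1.5,0,0,0,0,0,1.5,0,0,0,0,0,0,0,0,0,0,0,0,0,0,0])

```text
time_s: 3.23
ee_pos: [0.4798, -0.3478, 0.0404]
tcp_rot: [[-0.23, 0.973, -0.001], [0.973, 0.23, 0.001], [0.002, -0.001, -1.0]]
wrist_force: [0.5, 0.1, -1.4]
gripper_width: 0.995
```

Emit:
jog_arm(targets=[0,0,0,0,0,0,0,0,0,0,0,0,0,0,0,0,0,0,0,0,0,0,0,0,0,0,0,0,0,0,0,0,0,0,0,0,0,0,0,0,0,0,0,0,0,0,0,0,0,0,0,0,0,0], hand=0, newtons=40)

```text
time_s: 3.98
ee_pos: [0.4797, -0.3494, 0.0405]
tcp_rot: [[-0.228, 0.974, 0.0], [0.974, 0.228, 0.0], [0.0, 0.0, -1.0]]
wrist_force: [-0.7, -0.1, 0.0]
gripper_width: -0.0
```

```bash
python3 - <<'E'
from h import *
s=telemetry.state(); print(s['ee_pos'],s['gripper_width'],s['time_s']); z=s['ee_pos'][2]
plan([(.479,-.349,z+.07,13.2,4),(.60,-.117,z+.07,10.5,10),(.598,-.117,z+.026,10.5,4)])
E
```

```text
[ 0.47972079 -0.34941808  0.04054815] -0.0002766633096627066 3.9833
step mm 17.5 deg 0.01
0.01,-0.02,-1.75,0,0,-0.000, 0.01,-0.02,-1.75,0,0,-0.000, 0.01,-0.02,-1.75,0,0,-0.000, 0.01,-0.02,-1.75,0,0,-0.000
step mm 26.2 deg -0.27
1.98,1.71,-0.00,0,0,0.005, 1.99,1.70,-0.00,0,0,0.005, 2.00,1.69,-0.00,0,0,0.005, 2.01,1.68,-0.00,0,0,0.005, 2.01,1.67,-0.00,0,0,0.005, 2.02,1.66,-0.00,0,0,0.005, 2.03,1.65,-0.00,0,0,0.005, 2.04,1.64,-0.00,0,0,0.005, 2.05,1.63,-0.00,0,0,0.005, 2.05,1.62,-0.00,0,0,0.005
step mm 11.0 deg -0.0
0.01,-0.05,1.10,0,0,0.000, 0.01,-0.05,1.10,0,0,0.000, 0.01,-0.05,1.10,0,0,0.000, 0.01,-0.05,1.10,0,0,0.000
```

The gripper closed to 0, so the fin is not between the pads. I'll look.

```bash
python3 - <<'E'
from h import *
a=snap('wrist','w2.png'); c=cal('wrist'); print(proj(c,(.4797,-.3494,.03)))
b=snap('scene','s2.png')
cv2.imwrite('pics/w2c.png',np.hstack([a[150:,:,::-1][:, 120:520],cv2.resize(b[220:420,60:300,::-1],(396,330))]))
E
```

```text
(np.float64(318.71554290368607), np.float64(276.88840669917823))
```

View pics/w2c.png

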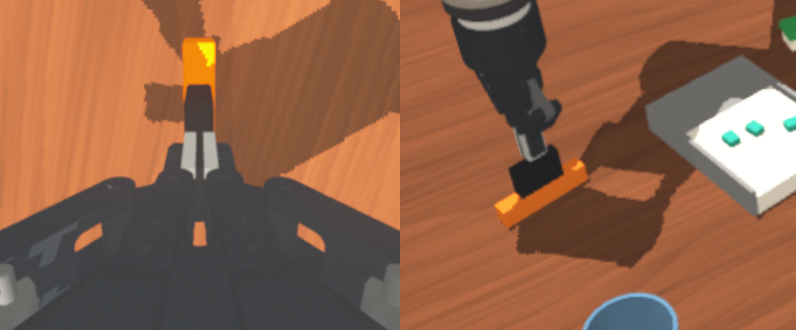

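```bash
python3 - <<'E'
from h import *
s=telemetry.state(); c=cal('scene'); print(s['ee_pos'],s['gripper_width'],s['wrist_force'])
p=np.array([.4797,-.3494,0])
for z in (.0295,.0405,.058,.07,.08): print(z,np.round(proj(c,p+[0,0,z])))
e=np.array([.225,-.974,0])
print('fin top ends',[np.round(proj(c,p+[0,0,.058]+k*.025*e)) for k in(-1,1)],'block ends',[np.round(proj(c,p+[0,0,.011]+k*.048*e)) for k in(-1,1)])
b=cv2.imread('pics/s2.png'); cv2.imwrite('pics/s2z.png',cv2.resize(b[270:365,100:200],(760,570)[:2] if 0 else (600,570),interpolation=cv2.INTER_CUBIC))
E
```

```text
[ 0.47971723 -0.3493891   0.04053589] -0.001276979314351934 [ 0.06421196  0.12097971 -0.82214995]
0.0295 [145. 328.]
0.0405 [143. 323.]
0.058 [141. 315.]
0.07 [140. 310.]
0.08 [139. 305.]
fin top ends [array([154., 308.]), array([128., 323.])] block ends [array([171., 321.]), array([122., 351.])]
```

View pics/s2z.png

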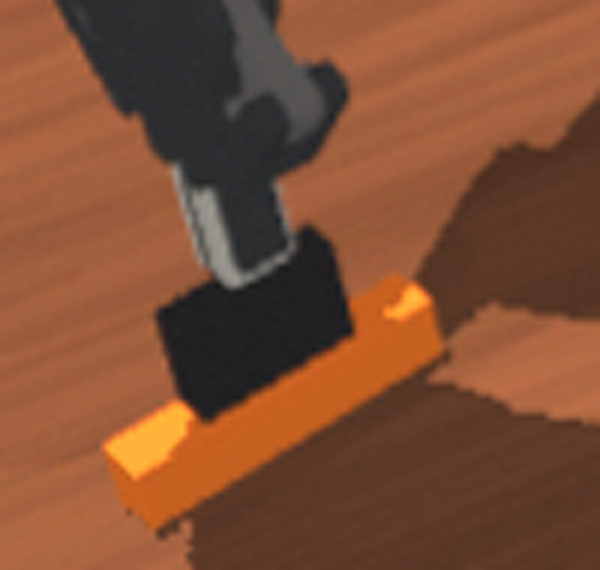

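The tips sit at fin-top height (crop (240–295, 250–288)), although TCP z reads 0.0405. I'll check the real tip height against the geometry, using w1 with the fingers open and the first scene picture.

```bash
python3 - <<'E'
from h import *
c=cal('wrist'); K,k1,R,t=c; s=telemetry.state(); T=np.array(s['tcp_rot']); p=np.array(s['ee_pos'])
print('K',K[0,0],k1,'cam in tool',T.T@(-R.T@t-p),'opt axis in tool',T.T@R[2])
for d in (-.040,-.03,-.02,-.008,0,.011):
    for w in (0,.0425): print(d,w,[np.round(proj(c,p+T@np.array([x,w,d]))) for x in (-.011,.011)])
E
cat > /dev/null
```

```text
K 334.1373502627363 -0.034375600225370895 cam in tool [ 0.06769438  0.00027376 -0.16206155] opt axis in tool [-2.66904456e-01  8.68166691e-05  9.63722991e-01]
-0.04 0 [array([319., 346.]), array([319., 298.])]
-0.04 0.0425 [array([420., 346.]), array([425., 297.])]
-0.03 0 [array([319., 333.]), array([319., 288.])]
-0.03 0.0425 [array([414., 333.]), array([418., 288.])]
-0.02 0 [array([319., 322.]), array([319., 279.])]
-0.02 0.0425 [array([408., 322.]), array([412., 279.])]
-0.008 0 [array([319., 311.]), array([319., 270.])]
-0.008 0.0425 [array([402., 310.]), array([405., 270.])]
0 0 [array([319., 304.]), array([319., 264.])]
0 0.0425 [array([399., 303.]), array([401., 264.])]
0.011 0 [array([319., 295.]), array([319., 258.])]
0.011 0.0425 [array([394., 295.]), array([397., 258.])]
```

Emit:
jog_arm(targets=[0,0,-1.5,0,0,0,0,0,-1.5,0,0,0,0,0,-1,0,0,0,0,0,0,0,0,0,0,0,0,0,0,0])

```text
time_s: 4.5
ee_pos: [0.4799, -0.3496, 0.0809]
tcp_rot: [[-0.228, 0.974, 0.001], [0.974, 0.228, -0.001], [-0.001, 0.001, -1.0]]
wrist_force: [-0.1, -0.7, 0.4]
gripper_width: 0.001
```

```bash
python3 - <<'E'
from h import *
s=telemetry.state(); T=np.array(s['tcp_rot']); p=np.array(s['ee_pos']); print(p,s['gripper_width'])
c=cal('scene'); a=snap('wrist','w3.png'); b=snap('scene','s3.png')
for d in (-.03,-.02,-.008,0,.011): print(d,np.round(proj(c,p+T@np.array([0,0,d]))))
cv2.imwrite('pics/c3.png',np.hstack([a[150:,:,::-1][:, 120:520],cv2.resize(b[250:365,90:210,::-1],(344,330),interpolation=cv2.INTER_CUBIC)]))
E
```

```text
[ 0.47991249 -0.34956926  0.08088642] 0.0009171003239340986
-0.03 [134. 291.]
-0.02 [136. 296.]
-0.008 [137. 301.]
0 [138. 305.]
0.011 [140. 310.]
```

View pics/c3.png

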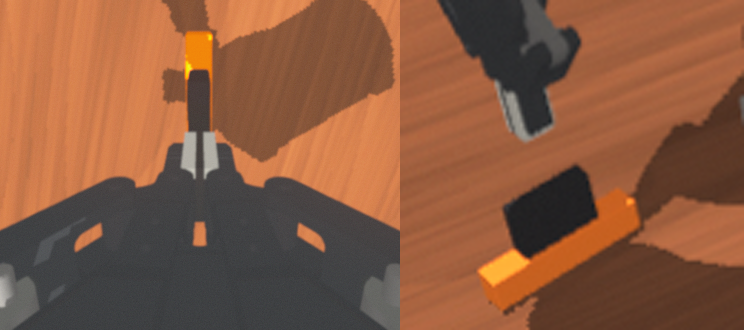

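Measured: the shut tips project to about 17 mm *behind* the reported TCP (scene v = 298, and wrist row 280 agrees), not 11 mm ahead as stated. The fingers are effectively about 28 mm shorter than described. I'll work with tip ≈ TCP − 18 mm, so the fin grip needs TCP z ≈ 0.012.

Emit:
jog_arm(targets=[0,0,0,0,0,0,0,0,0,0,0,0,0,0,0,0,0,0,0,0,0,0,0,0,0,0,0,0,0,0,0,0,0,0,0,0,0,0,0,0,0,0,0,0,0,0,0,0], hand=8.5)

```text
time_s: 5.27
ee_pos: [0.4797, -0.3494, 0.0806]
tcp_rot: [[-0.228, 0.974, 0.0], [0.974, 0.228, 0.0], [0.0, 0.0, -1.0]]
wrist_force: [-0.9, 1.1, -0.4]
gripper_width: 0.997
```

Emit:
jog_arm(targets=[0,0,1.2,0,0,0,0,0,1.2,0,0,0,0,0,1.2,0,0,0,0,0,1.1,0,0,0,0,0,1.1,0,0,0,0,0,1.0,0,0,0,0,0,0,0,0,0,0,0,0,0,0,0])

```text
time_s: 5.93
ee_pos: [0.4795, -0.3492, 0.012]
tcp_rot: [[-0.228, 0.974, -0.001], [0.974, 0.228, 0.001], [0.001, -0.001, -1.0]]
wrist_force: [0.5, -0.2, 0.9]
gripper_width: 0.999
```

Emit:
jog_arm(targets=[0,0,0,0,0,0,0,0,0,0,0,0,0,0,0,0,0,0,0,0,0,0,0,0,0,0,0,0,0,0,0,0,0,0,0,0,0,0,0,0,0,0,0,0,0,0,0,0,0,0,0,0,0,0], hand=0, newtons=40)

```text
time_s: 6.68
ee_pos: [0.4799, -0.3495, 0.0129]
tcp_rot: [[-0.228, 0.974, 0.0], [0.974, 0.228, -0.0], [-0.0, 0.0, -1.0]]
wrist_force: [0.0, -0.3, 2.7]
gripper_width: 0.157
```

```bash
python3 - <<'E'
from h import *
s=telemetry.state(); z=.0125
plan([(.4798,-.3494,z+.07,13.2,5),(.598,-.117,z+.07,10.5,11),(.598,-.117,z+.027,10.5,5),(.484,-.138,z+.027,10.5,12)])
E
```

```text
step mm 13.9 deg 0.0
0.00,-0.00,-1.39,0,0,-0.000, 0.00,-0.00,-1.39,0,0,-0.000, 0.00,-0.00,-1.39,0,0,-0.000, 0.00,-0.00,-1.39,0,0,-0.000, 0.00,-0.00,-1.39,0,0,-0.000
step mm 23.7 deg -0.25
1.81,1.53,-0.00,0,0,0.004, 1.82,1.52,-0.00,0,0,0.004, 1.82,1.51,-0.00,0,0,0.004, 1.83,1.51,-0.00,0,0,0.004, 1.84,1.50,-0.00,0,0,0.004, 1.84,1.49,-0.00,0,0,0.004, 1.85,1.48,-0.00,0,0,0.004, 1.86,1.47,-0.00,0,0,0.004, 1.86,1.47,-0.00,0,0,0.004, 1.87,1.46,-0.00,0,0,0.004, 1.88,1.45,-0.00,0,0,0.004
step mm 8.6 deg 0.0
0.00,0.00,0.86,0,0,-0.000, 0.00,0.00,0.86,0,0,-0.000, 0.00,0.00,0.86,0,0,-0.000, 0.00,0.00,0.86,0,0,-0.000, 0.00,0.00,0.86,0,0,-0.000
step mm 9.7 deg -0.0
0.00,-0.97,-0.00,0,0,0.000, 0.00,-0.97,-0.00,0,0,0.000, 0.00,-0.97,-0.00,0,0,0.000, 0.00,-0.97,-0.00,0,0,0.000, 0.00,-0.97,-0.00,0,0,0.000, 0.00,-0.97,-0.00,0,0,0.000, 0.00,-0.97,-0.00,0,0,0.000, 0.00,-0.97,-0.00,0,0,0.000, 0.00,-0.97,-0.00,0,0,0.000, 0.00,-0.97,-0.00,0,0,0.000, 0.00,-0.97,-0.00,0,0,0.000, 0.00,-0.97,-0.00,0,0,0.000
```

Emit:
jog_arm(targets=[0,0,-1.4,0,0,0,0,0,-1.4,0,0,0,0,0,-1.4,0,0,0,0,0,-1.4,0,0,0,0,0,-1.4,0,0,0])

```text
time_s: 7.1
ee_pos: [0.4794, -0.3491, 0.0827]
tcp_rot: [[-0.228, 0.974, -0.001], [0.974, 0.228, 0.001], [0.001, -0.001, -1.0]]
wrist_force: [-0.3, 0.2, -0.7]
gripper_width: 0.156
```

Emit:
jog_arm(targets=[1.82,1.52,0,0,0,0.004,1.82,1.52,0,0,0,0.004,1.83,1.51,0,0,0,0.004,1.83,1.51,0,0,0,0.004,1.84,1.5,0,0,0,0.004,1.84,1.49,0,0,0,0.004,1.85,1.48,0,0,0,0.004,1.86,1.47,0,0,0,0.004,1.86,1.47,0,0,0,0.004,1.87,1.46,0,0,0,0.004,1.88,1.45,0,0,0,0.004,0,0,0,0,0,0])

```text
time_s: 8.1
ee_pos: [0.5988, -0.1127, 0.0821]
tcp_rot: [[-0.188, 0.982, 0.0], [0.982, 0.188, 0.002], [0.002, 0.0, -1.0]]
wrist_force: [0.1, -0.2, -1.0]
gripper_width: 0.153
```

Emit:
jog_arm(targets=[0,0,0.8,0,0,0,0,0,0.8,0,0,0,0,0,0.8,0,0,0,0,0,0.8,0,0,0,0,0,0.8,0,0,0,0,0,0,0,0,0])

```text
time_s: 8.6
ee_pos: [0.5961, -0.1169, 0.0401]
tcp_rot: [[-0.184, 0.983, -0.004], [0.983, 0.184, 0.001], [0.002, -0.003, -1.0]]
wrist_force: [0.1, 0.4, -0.3]
gripper_width: 0.158
```

```bash
python3 - <<'E'
from h import *
s=telemetry.state(); print(s['ee_pos'],s['gripper_width'])
a=snap('wrist','w4.png'); b=snap('scene','s4.png')
cv2.imwrite('pics/c4.png',np.hstack([a[60:400,120:520,::-1],cv2.resize(b[210:370,190:350,::-1],(340,340),interpolation=cv2.INTER_CUBIC)]))
E
```

```text
[ 0.59608245 -0.11689929  0.04014799] 0.1579410958375784
```

View pics/c4.png

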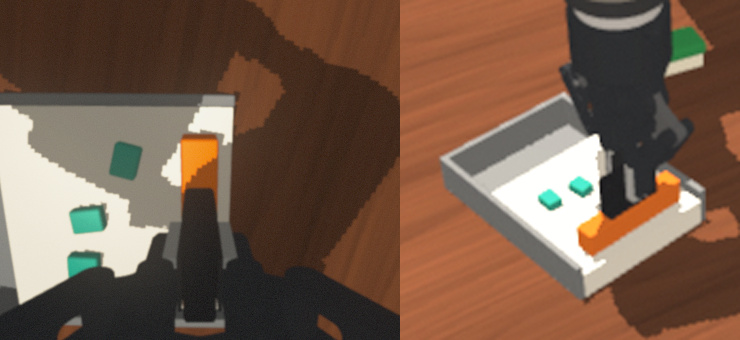

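The scraper stands behind all three chips, centred between the rims. I'll lower it 2 mm and push.

Emit:
jog_arm(targets=[0,0,0.2,0,0,0,0,-1,0,0,0,0,0,-1,0,0,0,0,0,-1,0,0,0,0,0,-1,0,0,0,0,0,-1,0,0,0,0,0,-1,0,0,0,0,0,-1,0,0,0,0,0,-1,0,0,0,0,0,-1,0,0,0,0,0,-0.8,0,0,0,0,0,-0.8,0,0,0,0])

```text
time_s: 9.7
ee_pos: [0.4934, -0.1366, 0.0411]
tcp_rot: [[-0.185, 0.983, 0.001], [0.983, 0.185, -0.0], [-0.001, 0.001, -1.0]]
wrist_force: [0.4, -0.1, -0.8]
gripper_width: 0.153
```

Emit:
jog_arm(targets=[0,-0.8,0,0,0,0,0,0,0,0,0,0,0,0,0,0,0,0])

```text
time_s: 9.95
ee_pos: [0.4856, -0.138, 0.0408]
tcp_rot: [[-0.184, 0.983, 0.0], [0.983, 0.184, -0.0], [-0.0, 0.0, -1.0]]
wrist_force: [0.4, 0.6, -1.0]
gripper_width: 0.155
```

```bash
python3 - <<'E'
from h import *
s=telemetry.state(); p=np.array(s['ee_pos']); print(p,s['gripper_width'],s['wrist_force'])
r=np.radians(10.5); d=p[:2]-[.549,-.126]; print('board xy',d@[np.cos(r),np.sin(r)],d@[-np.sin(r),np.cos(r)])
a=snap('top','t5.png'); b=snap('scene','s5.png')
for n,im,z in(('top',a,.02),('scene',b,.02)):
    c=cal(n); H,S,V=cv2.split(cv2.cvtColor(im,cv2.COLOR_RGB2HSV)); m=((H>70)&(H<95)&(S>110)&(V>40)).astype(np.uint8)
    for cs in cv2.findContours(m,0,cv2.CHAIN_APPROX_NONE)[0]:
        if 6<cv2.contourArea(cs)<300:
            q=pt(c,*cv2.minAreaRect(cs)[0],z); d=q[:2]-[.549,-.126]; e=[d@[np.cos(r),np.sin(r)],d@[-np.sin(r),np.cos(r)]]
            if abs(e[0])<.15 and abs(e[1])<.1: print(n,cv2.contourArea(cs),np.round(e,3))
cv2.imwrite('pics/c5.png',np.hstack([cv2.resize(a[190:320,330:450,::-1],(350,380),interpolation=cv2.INTER_CUBIC),cv2.resize(b[210:370,190:350,::-1],(380,380),interpolation=cv2.INTER_CUBIC)]))
E
```

```text
[ 0.48560277 -0.13795054  0.04078655] 0.1552910274386157 [ 0.39149469  0.62095969 -0.98548658]
board xy -0.06451344956896125 -0.00019719538306315086
```

View pics/c5.png

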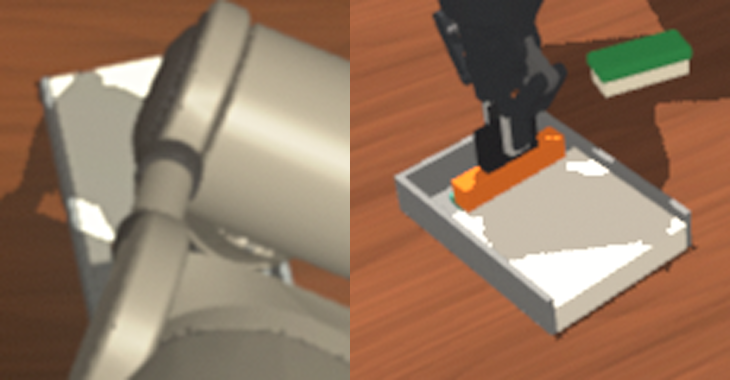

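The plate behind the scraper is clear, with a bit of green just ahead of its end. I'll push 12 mm further, lift, and measure the chips.

Emit:
jog_arm(targets=[0,-0.6,0,0,0,0,0,-0.6,0,0,0,0,0,0,0,0,0,0,0,0,0,0,0,0,0,1,-0.5,0,0,0,0,2,-1.5,0,0,0,0,2.5,-2,0,0,0,0,2.5,-2,0,0,0,0,2.5,-1.5,0,0,0,0,0,0,0,0,0,0,0,0,0,0,0])

```text
time_s: 10.97
ee_pos: [0.5781, -0.1203, 0.116]
tcp_rot: [[-0.186, 0.983, 0.002], [0.983, 0.186, -0.001], [-0.001, 0.002, -1.0]]
wrist_force: [-1.1, -0.9, -2.5]
gripper_width: 0.155
```

```bash
cat > chk.py <<'E'
from h import *
s=telemetry.state(); print(s['time_s'],s['ee_pos'],s['gripper_width'])
r=np.radians(10.5)
for n in('wrist','scene'):
    c=cal(n); im=snap(n,f'k_{n}_{s["time_s"]:.1f}.png'); H,S,V=cv2.split(cv2.cvtColor(im,cv2.COLOR_RGB2HSV)); m=((H>70)&(H<95)&(S>100)&(V>30)).astype(np.uint8)
    for cs in cv2.findContours(m,0,cv2.CHAIN_APPROX_NONE)[0]:
        a=cv2.contourArea(cs); u=cv2.minAreaRect(cs)
        if a>6:
            q=pt(c,*u[0],.014); d=q[:2]-[.549,-.126]; e=[d@[np.cos(r),np.sin(r)],d@[-np.sin(r),np.cos(r)]]
            if abs(e[0])<.15 and abs(e[1])<.1: print(n,a,np.round(u[0]),np.round(u[1]),np.round(e,3))
E
python3 chk.py
```

```text
10.9667 [ 0.57810757 -0.1203176   0.11600486] 0.1554581527861555
wrist 301.5 [178. 269.] [16. 21.] [-0.089 -0.029]
wrist 307.5 [175. 236.] [15. 22.] [-0.088 -0.   ]
wrist 193.0 [189. 200.] [22. 10.] [-0.074  0.029]
scene 45.0 [237. 293.] [7. 8.] [-0.089 -0.032]
scene 42.5 [250. 286.] [8. 7.] [-0.088 -0.004]
```

```bash
python3 -c "
import cv2
a=cv2.imread('pics/k_wrist_11.0.png');cv2.imwrite('pics/c6.png',cv2.resize(a[150:330,130:330],(660,594),interpolation=cv2.INTER_CUBIC))"
```

```text
(no output)
```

View pics/c6.png

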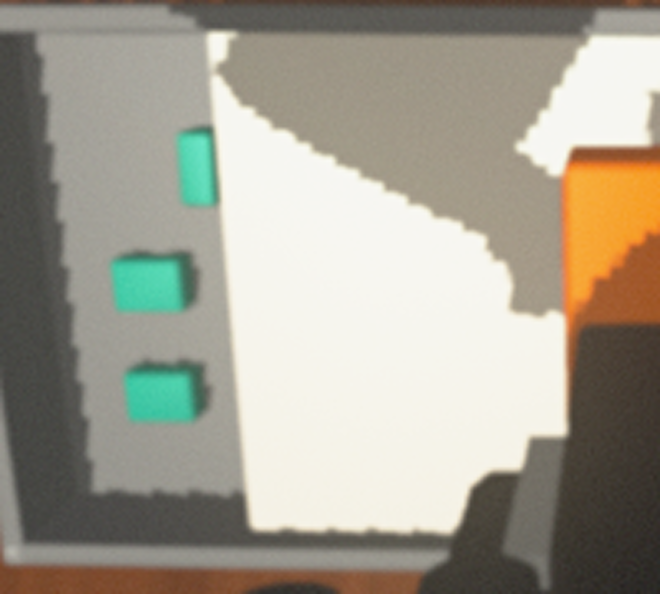

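All three chips lie in the trough. Next I'll put the scraper back at its original spot.

```bash
python3 - <<'E'
from h import *
plan([(.48,-.349,.075,13.2,11),(.48,-.349,.02,13.2,5)])
E
```

```text
step mm 22.8 deg 0.23
-1.88,-1.24,0.36,0,0,-0.004, -1.88,-1.25,0.36,0,0,-0.004, -1.87,-1.26,0.36,0,0,-0.004, -1.87,-1.26,0.36,0,0,-0.004, -1.86,-1.27,0.36,0,0,-0.004, -1.86,-1.28,0.36,0,0,-0.004, -1.85,-1.29,0.36,0,0,-0.004, -1.85,-1.29,0.36,0,0,-0.004, -1.84,-1.30,0.36,0,0,-0.004, -1.84,-1.31,0.36,0,0,-0.004, -1.83,-1.31,0.36,0,0,-0.004
step mm 11.0 deg -0.0
0.00,0.00,1.10,0,0,0.000, 0.00,0.00,1.10,0,0,0.000, 0.00,0.00,1.10,0,0,0.000, 0.00,0.00,1.10,0,0,0.000, 0.00,0.00,1.10,0,0,0.000
```

Emit:
jog_arm(targets=[-1.88,-1.25,0.36,0,0,-0.004,-1.88,-1.25,0.36,0,0,-0.004,-1.87,-1.26,0.36,0,0,-0.004,-1.87,-1.26,0.36,0,0,-0.004,-1.86,-1.27,0.36,0,0,-0.004,-1.86,-1.28,0.36,0,0,-0.004,-1.85,-1.29,0.36,0,0,-0.004,-1.85,-1.29,0.36,0,0,-0.004,-1.84,-1.3,0.36,0,0,-0.004,-1.84,-1.31,0.36,0,0,-0.004,-1.83,-1.31,0.36,0,0,-0.004,0,0,0,0,0,0])

```text
time_s: 12.07
ee_pos: [0.4777, -0.3523, 0.0743]
tcp_rot: [[-0.224, 0.975, -0.003], [0.975, 0.224, 0.001], [0.001, -0.002, -1.0]]
wrist_force: [-0.4, 0.7, -0.7]
gripper_width: 0.155
```

Emit:
jog_arm(targets=[0,0,1.1,0,0,0,0,0,1.1,0,0,0,0,0,1.1,0,0,0,0,0,1.1,0,0,0,0,0,1,0,0,0,0,0,0,0,0,0,0,0,0,0,0,0])

```text
time_s: 12.65
ee_pos: [0.4809, -0.3486, 0.021]
tcp_rot: [[-0.229, 0.974, -0.001], [0.974, 0.229, 0.001], [0.002, -0.001, -1.0]]
wrist_force: [-0.1, -0.5, -1.1]
gripper_width: 0.154
```

Emit:
jog_arm(targets=[0,0,0.4,0,0,0,0,0,0.3,0,0,0,0,0,0.1,0,0,0,0,0,0,0,0,0,0,0,0,0,0,0])

```text
time_s: 13.07
ee_pos: [0.4811, -0.3494, 0.0142]
tcp_rot: [[-0.228, 0.974, 0.0], [0.974, 0.228, -0.0], [-0.0, 0.0, -1.0]]
wrist_force: [0.2, -0.4, -0.6]
gripper_width: 0.156
```

Emit:
jog_arm(targets=[0,0,0.15,0,0,0,0,0,0,0,0,0,0,0,0,0,0,0])

```text
time_s: 13.32
ee_pos: [0.4814, -0.3497, 0.0129]
tcp_rot: [[-0.228, 0.974, 0.001], [0.974, 0.228, -0.001], [-0.001, 0.001, -1.0]]
wrist_force: [0.1, 0.4, 1.7]
gripper_width: 0.151
```

Contact is felt (1.7 N at the original grip height). Release and rise.

Emit:
jog_arm(targets=[0,0,0,0,0,0,0,0,0,0,0,0,0,0,0,0,0,0,0,0,0,0,0,0,0,0,0,0,0,0,0,0,0,0,0,0,0,0,0,0,0,0,0,0,0,0,0,0], hand=8.5)

```text
time_s: 13.98
ee_pos: [0.4811, -0.3493, 0.0124]
tcp_rot: [[-0.228, 0.974, 0.0], [0.974, 0.228, 0.0], [0.0, 0.0, -1.0]]
wrist_force: [0.0, 0.2, 0.3]
gripper_width: 0.999
```

Emit:
jog_arm(targets=[0,0,-2,0,0,0,0,0,-3,0,0,0,0,0,-3.5,0,0,0,0,0,-3.5,0,0,0,0,0,-3.5,0,0,0,0,0,-3.5,0,0,0,0,0,-1,0,0,0,0,0,0,0,0,0])

```text
time_s: 14.65
ee_pos: [0.4823, -0.3504, 0.2162]
tcp_rot: [[-0.228, 0.974, 0.005], [0.974, 0.228, -0.005], [-0.006, 0.004, -1.0]]
wrist_force: [0.9, -0.8, -0.9]
gripper_width: 0.989
```

```bash
python3 - <<'E'
from h import *
s=telemetry.state(); print(s['time_s'],s['ee_pos'],s['joint_pos'],s['gripper_width'])
im=snap('scene','s7.png'); im0=cv2.imread('pics/scene0.png')[:,:,::-1]
for n,i in(('before',im0),('now',im)):
    H,S,V=cv2.split(cv2.cvtColor(np.ascontiguousarray(i),cv2.COLOR_RGB2HSV)); m=((H>3)&(H<20)&(S>200)&(V>120)).astype(np.uint8); m[:300]=0; m[370:]=0; m[:,200:]=0
    cs=np.vstack(cv2.findContours(m,0,2)[0]); print(n,cv2.minAreaRect(cs),int(m.sum()))
# cap: red disc from scene and top, two rays
def red(im,roi):
    H,S,V=cv2.split(cv2.cvtColor(np.ascontiguousarray(im),cv2.COLOR_RGB2HSV)); m=(((H<6)|(H>172))&(S>180)&(V>120)).astype(np.uint8); k=np.zeros_like(m); k[roi[1]:roi[3],roi[0]:roi[2]]=1
    M=cv2.moments(m*k,True); return M['m10']/M['m00'],M['m01']/M['m00']
a=red(im0,(400,190,432,215)); b=red(cv2.imread('pics/top0.png')[:,:,::-1],(200,225,235,262))
(o1,d1),(o2,d2)=ray(cal('scene'),*a),ray(cal('top'),*b)
A=np.array([d1,-d2]).T; k=np.linalg.lstsq(A,o2-o1,rcond=None)[0]; q1,q2=o1+k[0]*d1,o2+k[1]*d2; print(a,b,q1,q2)
plan([(.46,.0,.20,45,14),(.45,.19,.21,80,8)])
E
```

```text
14.65 [ 0.48229552 -0.35044643  0.21619379] [-7.56936058e-01  4.65556770e-01  1.31504916e+00  1.11217023e-04
  1.35375848e+00 -9.87043542e-01] 0.9893416485669072
before ((145.2352752685547, 336.058837890625), (16.120866775512695, 60.71049880981445), 59.036251068115234) 754
now ((145.8712615966797, 337.1540832519531), (16.124446868896484, 60.64296340942383), 60.42216110229492) 623
(415.206106870229, 199.15267175572518) (217.16319444444446, 243.11805555555554) [0.53560643 0.18393753 0.12362996] [0.53563979 0.18399061 0.12364785]
step mm 25.0 deg 2.27
2.47,0.42,0.10,0,0,-0.040, 2.45,0.52,0.10,0,0,-0.040, 2.43,0.61,0.10,0,0,-0.040, 2.40,0.71,0.10,0,0,-0.040, 2.37,0.81,0.10,0,0,-0.040, 2.34,0.90,0.10,0,0,-0.040, 2.30,0.99,0.10,0,0,-0.040, 2.26,1.08,0.10,0,0,-0.040, 2.21,1.17,0.10,0,0,-0.040, 2.16,1.26,0.10,0,0,-0.040, 2.11,1.34,0.10,0,0,-0.040, 2.06,1.42,0.10,0,0,-0.040, 2.00,1.50,0.10,0,0,-0.040, 1.94,1.58,0.10,0,0,-0.040
step mm 23.8 deg 4.37
1.77,1.59,-0.12,0,0,-0.076, 1.64,1.72,-0.12,0,0,-0.076, 1.51,1.84,-0.12,0,0,-0.076, 1.36,1.95,-0.12,0,0,-0.076, 1.21,2.05,-0.12,0,0,-0.076, 1.05,2.14,-0.12,0,0,-0.076, 0.88,2.21,-0.12,0,0,-0.076, 0.71,2.27,-0.12,0,0,-0.076
```

The scraper stands where it started. The two-ray cap top is (0.5356, 0.184, 0.1236), against an expected height of 0.124. Next I'll approach from above with jaw yaw 40°.

```bash
python3 - <<'E'
from h import *
plan([(.536,.184,.18,40,18)])
E
```

```text
step mm 29.9 deg 1.49
2.82,0.97,0.19,0,0,-0.026, 2.79,1.04,0.19,0,0,-0.026, 2.76,1.12,0.19,0,0,-0.026, 2.73,1.19,0.19,0,0,-0.026, 2.70,1.26,0.19,0,0,-0.026, 2.67,1.33,0.19,0,0,-0.026, 2.63,1.40,0.19,0,0,-0.026, 2.59,1.47,0.19,0,0,-0.026, 2.56,1.53,0.19,0,0,-0.026, 2.52,1.60,0.19,0,0,-0.026, 2.47,1.66,0.19,0,0,-0.026, 2.43,1.73,0.19,0,0,-0.026, 2.38,1.79,0.19,0,0,-0.026, 2.34,1.85,0.19,0,0,-0.026, 2.29,1.91,0.19,0,0,-0.026, 2.24,1.97,0.19,0,0,-0.026, 2.18,2.03,0.19,0,0,-0.026, 2.13,2.08,0.19,0,0,-0.026
```

Emit:
jog_arm(targets=[2.82,0.97,0.19,0,0,-0.026,2.79,1.04,0.19,0,0,-0.026,2.76,1.12,0.19,0,0,-0.026,2.73,1.19,0.19,0,0,-0.026,2.7,1.26,0.19,0,0,-0.026,2.67,1.33,0.19,0,0,-0.026,2.63,1.4,0.19,0,0,-0.026,2.6,1.47,0.19,0,0,-0.026,2.56,1.53,0.19,0,0,-0.026,2.52,1.6,0.19,0,0,-0.026,2.47,1.66,0.19,0,0,-0.026,2.43,1.73,0.19,0,0,-0.026])

```text
time_s: 15.7
ee_pos: [0.516, 0.0081, 0.187]
tcp_rot: [[-0.517, 0.856, -0.005], [0.856, 0.517, 0.001], [0.003, -0.004, -1.0]]
wrist_force: [0.7, -0.4, 0.8]
gripper_width: 0.997
```

Emit:
jog_arm(targets=[2.38,1.79,0.19,0,0,-0.026,2.34,1.85,0.19,0,0,-0.026,2.29,1.91,0.19,0,0,-0.026,2.24,1.97,0.19,0,0,-0.026,2.18,2.03,0.19,0,0,-0.026,2.13,2.08,0.19,0,0,-0.026,0,0,0,0,0,0,0,0,0,0,0,0,0,0,0,0,0,0])

```text
time_s: 16.45
ee_pos: [0.5347, 0.1838, 0.1764]
tcp_rot: [[-0.643, 0.766, -0.003], [0.766, 0.643, -0.001], [0.001, -0.003, -1.0]]
wrist_force: [-0.1, -0.4, -0.8]
gripper_width: 0.995
```

```bash
python3 - <<'E'
from h import *
s=telemetry.state(); p=np.array(s['ee_pos']); T=np.array(s['tcp_rot']); print(p,np.round(T,3))
c=cal('wrist'); im=snap('wrist','w8.png'); H,S,V=cv2.split(cv2.cvtColor(im,cv2.COLOR_RGB2HSV)); m=(((H<6)|(H>172))&(S>180)&(V>90)).astype(np.uint8)
print('expect',proj(c,(.5356,.184,.124)))
for cs in cv2.findContours(m,0,1)[0]:
    if cv2.contourArea(cs)>100: r=cv2.minAreaRect(cs); print(r,pt(c,*r[0],.124))
plan([(.5358,.184,.08,40,8)])
E
```

```text
[0.53473436 0.18382247 0.17640659] [[-0.643  0.766 -0.003]
 [ 0.766  0.643 -0.001]
 [ 0.001 -0.003 -1.   ]]
expect (np.float64(320.2200987559034), np.float64(254.5683299013004))
((474.4463195800781, 297.48126220703125), (42.36970901489258, 41.43455123901367), 37.69424057006836) [0.63896996 0.22958494 0.124     ]
((320.5, 255.5), (49.0, 51.0), 90.0) [0.53616769 0.18361814 0.124     ]
((222.00003051757812, 121.50000762939453), (57.27565002441406, 53.03300476074219), 45.0) [0.43494476 0.21048811 0.124     ]
step mm 12.1 deg 0.01
-0.00,0.01,1.21,0,0,-0.000, -0.00,0.01,1.21,0,0,-0.000, -0.00,0.01,1.21,0,0,-0.000, -0.00,0.01,1.21,0,0,-0.000, -0.00,0.01,1.21,0,0,-0.000, -0.00,0.01,1.21,0,0,-0.000, -0.00,0.01,1.21,0,0,-0.000, -0.00,0.01,1.21,0,0,-0.000
```

Emit:
jog_arm(targets=[0,0,1.2,0,0,0,0,0.05,1.2,0,0,0,0,0.05,1.2,0,0,0,0,0,1.2,0,0,0,0,0,1.2,0,0,0,0,0,1.2,0,0,0,0,0,1.2,0,0,0,0,0,1.2,0,0,0,0,0,0,0,0,0,0,0,0,0,0,0])

```text
time_s: 17.33
ee_pos: [0.5361, 0.1838, 0.0818]
tcp_rot: [[-0.641, 0.767, -0.002], [0.767, 0.641, -0.0], [0.001, -0.002, -1.0]]
wrist_force: [-0.4, -0.2, -0.1]
gripper_width: 0.992
```

```bash
python3 - <<'E'
from h import *
s=telemetry.state(); p=np.array(s['ee_pos']); print(p,s['wrist_force'])
c=cal('scene'); b=snap('scene','s9.png')
for d in (0,.01,.02,.03,.04): print(d,[np.round(proj(c,p+[w*.766,w*.643,d])) for w in (-.0425,.0425)])
cv2.imwrite('pics/c9.png',cv2.resize(b[140:270,350:500,::-1],(690,598),interpolation=cv2.INTER_CUBIC))
E
```

```text
[0.53612828 0.18382222 0.0818478 ] [-0.4398626  -0.18828292 -0.06072112]
0 [array([393., 215.]), array([436., 221.])]
0.01 [array([393., 210.]), array([436., 216.])]
0.02 [array([393., 206.]), array([437., 212.])]
0.03 [array([393., 202.]), array([437., 208.])]
0.04 [array([393., 197.]), array([438., 203.])]
```

View pics/c9.png

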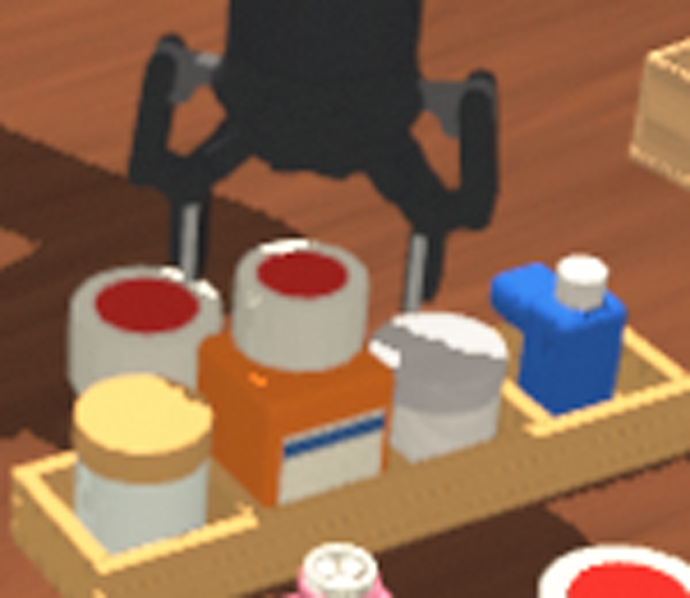

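The open tips straddle the cap: right tip at scene (440,206), left at (390,200), so tip ≈ TCP + 33 mm ≈ 0.115. That fits the shorter-finger model. I'll lower 4 mm and grip.

Emit:
jog_arm(targets=[0,0,0.4,0,0,0,0,0,0,0,0,0])

```text
time_s: 17.55
ee_pos: [0.5367, 0.1848, 0.0785]
tcp_rot: [[-0.642, 0.766, 0.001], [0.766, 0.642, 0.0], [-0.0, 0.001, -1.0]]
wrist_force: [-0.3, -1.0, 0.1]
gripper_width: 0.994
```

Emit:
jog_arm(targets=[0,0,0,0,0,0,0,0,0,0,0,0,0,0,0,0,0,0,0,0,0,0,0,0,0,0,0,0,0,0,0,0,0,0,0,0,0,0,0,0,0,0,0,0,0,0,0,0], hand=0, newtons=70)

```text
time_s: 18.22
ee_pos: [0.5366, 0.1851, 0.0786]
tcp_rot: [[-0.643, 0.766, 0.0], [0.766, 0.643, 0.0], [-0.0, 0.0, -1.0]]
wrist_force: [-1.7, -0.7, 4.2]
gripper_width: 0.615
```

Gripped. Now press.

Emit:
jog_arm(targets=[0,0,0.2,0,0,0,0,0,0.2,0,0,0,0,0,0,0,0,0,0,0,0,0,0,0])

```text
time_s: 18.55
ee_pos: [0.5368, 0.1851, 0.0749]
tcp_rot: [[-0.643, 0.766, 0.001], [0.766, 0.643, 0.0], [-0.0, 0.001, -1.0]]
wrist_force: [-2.1, -1.0, 8.3]
gripper_width: 0.611
```

Emit:
jog_arm(targets=[0,0,0.1,0,0,0,0,0,0.1,0,0,0,0,0,0,0,0,0,0,0,0,0,0,0])

```text
time_s: 18.88
ee_pos: [0.5368, 0.1851, 0.0733]
tcp_rot: [[-0.643, 0.766, 0.001], [0.766, 0.643, 0.0], [-0.001, 0.001, -1.0]]
wrist_force: [-2.4, -0.7, 10.5]
gripper_width: 0.612
```

10.5 N means about 5.3 mm of travel. A touch more, then twist CCW (−z of tool), 5° per row.

Emit:
jog_arm(targets=[0,0,0.08,0,0,0,0,0,0,0,0,0,0,0,0,0,0,-0.0873,0,0,0,0,0,-0.0873,0,0,0,0,0,-0.0873,0,0,0,0,0,-0.0873,0,0,0,0,0,-0.0873,0,0,0,0,0,-0.0873,0,0,0,0,0,-0.0873,0,0,0,0,0,0])

```text
time_s: 19.72
ee_pos: [0.5366, 0.1855, 0.0726]
tcp_rot: [[-0.967, 0.254, 0.001], [0.254, 0.967, 0.001], [-0.001, 0.001, -1.0]]
wrist_force: [-2.9, -0.3, 12.0]
gripper_width: 0.612
```

Emit:
jog_arm(targets=[0,0,0,0,0,-0.0873,0,0,0,0,0,-0.0873,0,0,0,0,0,-0.0873,0,0,0,0,0,-0.0873,0,0,0,0,0,-0.0873,0,0,0,0,0,-0.0873,0,0,0,0,0,-0.0873,0,0,0,0,0,0,0,0,0,0,0,0])

```text
time_s: 20.47
ee_pos: [0.5369, 0.1847, 0.0726]
tcp_rot: [[-0.939, -0.343, 0.001], [-0.343, 0.939, -0.0], [-0.001, -0.001, -1.0]]
wrist_force: [-4.1, -3.1, 11.0]
gripper_width: 0.615
```

```bash
python3 -c "
from h import *
s=telemetry.state(); Y=s['tcp_rot']; Y=np.array(Y)[:,1]; print(s['ee_pos'],np.degrees(np.arctan2(Y[1],Y[0])),s['wrist_force'],s['wrist_torque'],s['gripper_width'])"
```

```text
[0.53686105 0.18473225 0.07257949] 110.05124269366605 [-4.09814117 -3.14735458 11.00068431] [-0.41703229  0.44855369  0.1075124 ] 0.6148435435987256
```

Turned 70° with small torque. Lift gently and check for any pull.

Emit:
jog_arm(targets=[0,0,-0.3,0,0,0,0,0,-0.3,0,0,0,0,0,-0.3,0,0,0,0,0,-0.3,0,0,0,0,0,0,0,0,0,0,0,0,0,0,0])

```text
time_s: 20.97
ee_pos: [0.5364, 0.185, 0.0832]
tcp_rot: [[-0.94, -0.342, -0.0], [-0.342, 0.94, -0.0], [0.0, 0.0, -1.0]]
wrist_force: [-0.1, -1.4, 0.5]
gripper_width: 0.614
```

Emit:
jog_arm(targets=[0,0,-0.5,0,0,0,0,0,-0.7,0,0,0,0,0,-0.9,0,0,0,0,0,-1,0,0,0,0,0,-1,0,0,0,0,0,-1,0,0,0,0,0,-1,0,0,0,0,0,-0.9,0,0,0,0,0,-0.5,0,0,0,0,0,0,0,0,0,0,0,0,0,0,0,0,0,0,0,0,0])

```text
time_s: 21.97
ee_pos: [0.5361, 0.185, 0.158]
tcp_rot: [[-0.94, -0.342, -0.001], [-0.342, 0.94, -0.0], [0.001, 0.0, -1.0]]
wrist_force: [-0.8, -0.2, -1.1]
gripper_width: 0.61
```

```bash
python3 chk.py; python3 - <<'E'
from h import *
s=telemetry.state(); print(s['ee_pos'],s['wrist_force'],s['gripper_width'])
b=snap('scene','s10.png'); cv2.imwrite('pics/c10.png',cv2.resize(b[90:370,110:510,::-1],(800,560),interpolation=cv2.INTER_CUBIC))
E
```

```text
21.9667 [0.53613533 0.18495188 0.15798416] 0.6101344457711282
wrist 266.5 [19. 39.] [31. 11.] [-0.072  0.031]
scene 47.0 [237. 293.] [8. 7.] [-0.088 -0.033]
scene 44.0 [250. 285.] [7. 8.] [-0.089 -0.003]
[0.5361209  0.18493578 0.157801  ] [-0.17944738  0.19473583 -0.31010032] 0.6127666965173343
```

View pics/c10.png

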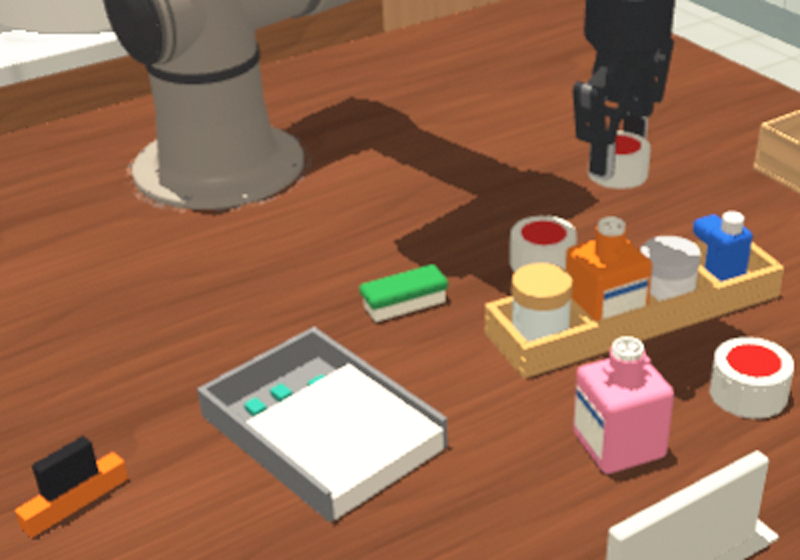

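The picture shows the cap gripped level above the open amber bottle, the bottle in its cell, the chips in the trough and the scraper upright. I'll hand in.

```bash
python3 -c "
from h import *
print(manip.finish_job()); s=telemetry.state(); print(s['time_s'],s['ee_pos'],s['gripper_width'])"
```

```text
the job is handed in; nothing more can be done
None
the job is handed in; nothing more can be done
```

The job is handed in, finished at about 22 s of the 67 s allowed; no verdict was reported. I pushed the three chips into the trough with the gripped scraper and stood it back at its starting spot. Then I pressed the cap down (12 N), turned it 70° counter-clockwise and lifted it straight up.

**Last checks:**
- **Cap:** it came free with no pull on the bottle. It is gripped (opening 0.61) and held level about 58 mm above the mouth, going by how far the arm rose; I did not measure that height in a picture.
- **Bottle and bystanders:** the last picture shows the bottle upright in its cell and the inhaler, tin, jar and nail brush standing as before.
- **Chips:** all three are in the trough. The third leans close to the plate wall, at about x = −73 mm. Its height was judged only from being partly hidden by the plate edge.
- **Scraper:** it is upright and released, within about 2 mm of where it started.

**What disagreed or failed:** the first grasp at the fin closed on nothing. The pictures showed the fingertips about 28 mm shorter than described: shut, they sit about 17 mm behind the TCP, not 11 mm ahead. I corrected all later heights for this. The first board angle from the top view (8.4°) was also off, so I used 10.5° from the wrist view.

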